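# Snap the nylon rod guide between the gauging stand's spring clips

## Task

Take the white nylon rod guide from the blue rack, lay it lengthwise over the two spring clips of the gauging stand and press it straight down from above, so that its chamfered ends spread the clips and it snaps between them, fully home and level on both seats. Press gently: the snap needs some force, but do not ram the guide onto the seats, whose height is set differently each time, so feel for them. Let go of it there and leave the other things on the bench where they are.

Things in the scene. Friction and masses are not known exactly. Their poses are not given: they have to be found in the camera images.
- guide: White nylon rod guide with two thin blue bands, 90 g, lying level: a bar 100 mm long along its own y. Middle 72 mm long and square, 26 x 26 mm; beyond it round ends of 26 mm diameter, whose last 3.5 mm taper to a 14 mm end face (chamfers). Origin: centre of its underside (its axis lies 13 mm higher); z up. Either way round will do. Best gripped across its flat sides (along its x) at mid-length.
- rack: Fixed blue plate 60 x 110 x 6 mm with two grey saddles, 12 mm long, centred 30 mm either side of the middle along y, which carry the guide's underside 24 mm over the bench; 6 mm cheeks, 32 mm apart, stand beside it on the saddles; clear under the guide's middle. Origin: centre of its underside; z up; long side along y.
- stand: Fixed gauging stand: dark steel base plate 70 x 170 x 8 mm; origin: centre of its underside; z up, long side along y. Over it an aluminium carriage plate, 50 x 166 x 8 mm, bears two dark seats (30 x 10 mm, at y = +-30 mm) and at its ends two upright spring clips facing each other along y. The carriage is locked at an unmeasured height, up to 9 mm above or below mid-height. More than 45 N in all, clips and seats together, marks the nylon.
- home (a point): Point fixed to the stand, 47 mm above its underside, axes as the stand's: where the middle of the guide's underside ends, with its y along the stand's y, if the carriage is at mid-height (true end: up to 9 mm higher or lower). At mid-height the carriage plate's top is 19 mm below this point, the clip beads 23 mm and the clip tops about 39 mm above it.
- entry (a point): Point fixed to the stand, 70 mm above its underside: about where the guide's underside is when its chamfers meet the clip beads (+-9 mm). From here it is pushed down with some 5 to 14 N; 17 to 20 mm lower the clips snap over it and, uneven by a few N, draw it down; 3 to 6 mm further on it meets the seats, where resistance rises some 10 N or more per mm: stop there.
- clip_a (a joint): Spring clip at the stand's +y end: steel leaf 24 mm wide, hinged 30 mm over the stand's underside (carriage at mid-height), with an inward bead of 6 mm diameter 40 mm above the hinge and a flared top. Angle in rad, 0 at rest, grows as it is spread outwards (0.09 when the guide's end face is at the bead; 0 to 0.05 with the guide home). Springy: about 3 N at the bead at rest, 12 N when spread.
- clip_b (a joint): The like spring clip at the stand's -y end, same values.
- regulator: Bystander: bright zinc regulator body with black knob, 50 x 50 x 86 mm, standing; origin under its centre. Leave alone.
- gauge: Bystander: black round gauge lying face up, 62 mm diameter, 26 mm high; origin under its centre. Leave alone.
- washer1: Bystander: copper crush washer, 24 mm diameter, 4 mm thick. Leave alone.
- washer2: Bystander: copper crush washer, 24 mm diameter, 4 mm thick. Leave alone.
- wrench: Bystander: steel wrench lying flat, 160 mm long along its x. Leave alone.
- fitting: Bystander: small brass push-in fitting, upright, 22 mm diameter, 36 mm high. Leave alone.
- greasejar: Bystander: closed jar, 56 mm diameter, 55 mm high. Leave alone.
Things that resemble listed ones, but are neither listed nor needed, are in the scene too. What is meant by the stand is not green, and is the smaller of those in its own colour.

How it is judged:
By the outcome, as a careful person would: the job done as asked, in the order asked, and still so for the second after the job is handed in, with the robot touching nothing.
It also fails if it takes over 72 s, if anything falls off the work surface, if the arm or the gripper's body presses on something with over 40 N, if the wrist force passes 120 N, or if a joint passes its speed limit or range.

## Robot

A 6-joint arm with a two-finger parallel gripper is mounted at the origin on the work surface. World frame = base frame: x ahead of the robot, y to its left, z up, the work surface at z = 0. Lengths are in m, angles in rad, forces in N, time in s.
With the tool pointing down it reaches from about 0.375 to 0.9 m from the base axis. Payload 3.1 kg.
Tool frame: the origin (TCP) lies at the very end of the fingers, on their centre line; the grasp point (between the pads) lies arm.tcp_to_grasp behind it (arm.tcp_to_grasp is the distance from the TCP to the grasp point, in m); z points along the fingers, y is the direction in which the jaws open and shut (so a half turn about z gives the same grasp; the last joint's range is limited). The gripper opens to 87 mm and grips with 3 to 60 N. Pads are 19 mm wide; open, the fingers measure 117 mm over their backs; the gripper's body (75 mm by 190 mm) begins 51 mm behind the grasp point.
Start: joints at [-1.419, 0.527, 1.433, -0, 1.181, -0.178], TCP at [0.203, -0.591, 0.223] pointing down, gripper open.
Joint ranges: [-3.08, 3.08], [-0.75, 2.2], [0.22, 2.44], [-1.43, 4.57], [0, 2.65], [-2.85, 2.85]. Speed limits (rad/s): [2.79, 2.79, 3.14, 3.14, 3.14, 3.14].

## Interface

Orientations are given as a unit quaternion [w, x, y, z].
In Python, from bench import arm, viewer gives the robot as it stands. The module is installed in compiled form; this text tells all that it offers.
- The arm moves only by the shell command python3 -m inch 'ROWS'. ROWS is JSON, a list of rows, each an object of numbers: "rx", "ry", "rz": the turn, a rotation vector about the tool's x, y, z in units of 6 degrees (1.0 is 6 degrees); "x", "y", "z": the shift along the tool's x, y, z in units of 25 mm (1.0 is 25 mm); "jaw": the closure, from 0 (fully open) to 1 (shut). A call has 1 to 8 rows; each row is the pose to reach, as a shift and turn from the pose commanded when the call began, along the tool's axes at that moment; what a row does not reach only later rows make up. A row lasts 1/8 s, in which the tool goes at most 62.5 mm and 10.7 degrees, less where a joint would pass 70% of its speed; a pose out of reach is approached as far as the arm can. A call with a gripper value outside its range is refused whole. The fingers move at their own pace and stop on an object; the grip force is fixed at half the most. Time passes only in rows, so rows that repeat a pose let the fingers close. It gives the time, the measured TCP pose, the force and the opening at its end, in the units of the state.
- arm.get_state(): the state, without advancing time (a new reading comes with each control period).
- viewer.read_camera(name): name is "scene" or "top" or "wrist"; returns (picture, depth): 400x640x3 uint8, blue, green, red; 400x640 float32, m along the optical axis (not along the pixel's ray), 0 where there is no reading.
- viewer.camera_model(name): a dict with "vertical_fov" (degrees; the focal length in pixels is half the picture's height over the tangent of half this angle, whatever the lens; pixels are square), "cx", "cy" (the principal point, pixels), "view" (4x4, takes a point from world to camera coordinates); the wrist camera has in their place "T_tool_cam" (4x4, takes a point from camera to tool coordinates, whose origin is the TCP and whose axes are the flange's). Camera axes: x right, y up, looking along -z (the intrinsics and any distortion apply to the point x, -y, -z); pixel columns grow to the right and rows downward; lengths in m; the calibration is good to about 2 mm. The wrist camera is an equidistant fisheye: a pixel r from the principal point sees the ray r / f radians off the axis. A picture is of the moment at which its call begins: read the wrist's pose just before it. camera_model takes no time and is no camera call.
- arm.hand_in(): hands the job in, once; it reports no verdict.
The state is a dict: "time": time; "q": joint angles; "dq": joint speeds; "tau": joint torques, N m; "tcp_pos": TCP position; "orientation": TCP orientation; "contact_force": force on the tool from outside, world axes, zero at the start; "ft_torque": the same for the moment, N m; "finger_gap": finger opening in m.
Only numpy, scipy, OpenCV 4.12 (cv2) and the standard library are available. Lean on these libraries where they do the work, as an engineer would, in place of code of your own. Each camera call takes 0.05 s, during which the arm holds its last target.

## Working session

There is one attempt and no reset: what is moved stays moved. The work goes in short steps, Python scripts to look and compute and a shell command to move; the robot and the scene stay as the last step left them, time stands still between calls to the robot, and variables do not carry over. Pictures are saved under pics/ and viewed, and the job is handed in when it is done.

```bash
mkdir -p pics
python3 - <<'E'
from bench import arm, viewer
import cv2, numpy as np
s=arm.get_state()
for k,v in s.items(): print(k,np.round(v,4))
print(arm.tcp_to_grasp)
for n in ["scene","top","wrist"]:
    p,d=viewer.read_camera(n); cv2.imwrite(f"pics/{n}0.png",p); np.save(f"pics/{n}0.npy",d)
    print(n,viewer.camera_model(n))
E
```

```text
time 0.0
q [-1.4185  0.5285  1.4339 -0.      1.1814 -0.1785]
dq [ 0.0006  0.0011  0.0008 -0.0009  0.0003 -0.0011]
tau [-3.00000e-04 -4.40039e+01 -1.76590e+01  6.33000e-02  5.81000e-02
 -2.00000e-04]
tcp_pos [ 0.2029 -0.5904  0.2216]
orientation [-0.0011  0.9863  0.1647  0.    ]
contact_force [ 0.2479 -0.1765  0.6658]
ft_torque [-0.0035  0.0158 -0.0886]
finger_gap 0.087
0.0187
scene {'vertical_fov': 48.60986630574016, 'cx': 318.80424451286655, 'cy': 197.56991123131436, 'view': array([[-0.79437708,  0.607378  ,  0.00755168,  0.38731112],
       [-0.45505772, -0.60330359,  0.65494064,  0.17415698],
       [ 0.40235249,  0.51683338,  0.75564259, -1.56284267],
       [ 0.        ,  0.        ,  0.        ,  1.        ]])}
top {'vertical_fov': 43.342046795972344, 'cx': 326.0470072315594, 'cy': 199.28408019343397, 'view': array([[ 6.25495543e-02, -9.98041492e-01, -8.56640256e-04,
        -2.18743110e-02],
       [ 9.76803878e-01,  6.10423728e-02,  2.05251097e-01,
        -5.25219004e-01],
       [-2.04796820e-01, -1.36751341e-02,  9.78708973e-01,
        -1.56618339e+00],
       [ 0.00000000e+00,  0.00000000e+00,  0.00000000e+00,
         1.00000000e+00]])}
wrist {'vertical_fov': 65.70646984690485, 'cx': 315.27462646683705, 'cy': 196.96516680504416, 'T_tool_cam': array([[-9.72864742e-04,  9.66577720e-01,  2.56371926e-01,
         6.83209413e-02],
       [ 9.99999489e-01,  8.70222479e-04,  5.13810493e-04,
        -6.09082465e-05],
       [ 2.73537162e-04,  2.56372295e-01, -9.66578073e-01,
        -1.61567755e-01],
       [ 0.00000000e+00,  0.00000000e+00,  0.00000000e+00,
         1.00000000e+00]])}
```

View pics/scene0.png

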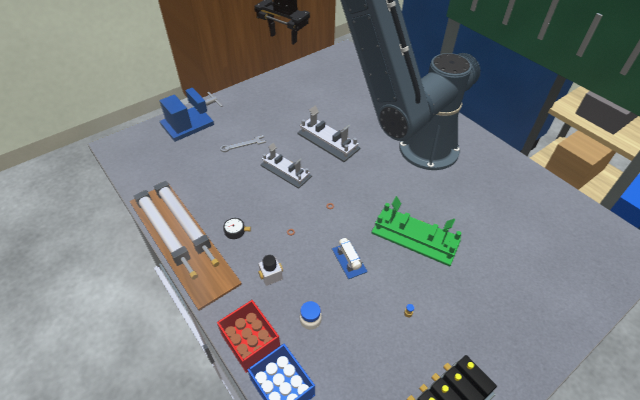

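View pics/top0.png

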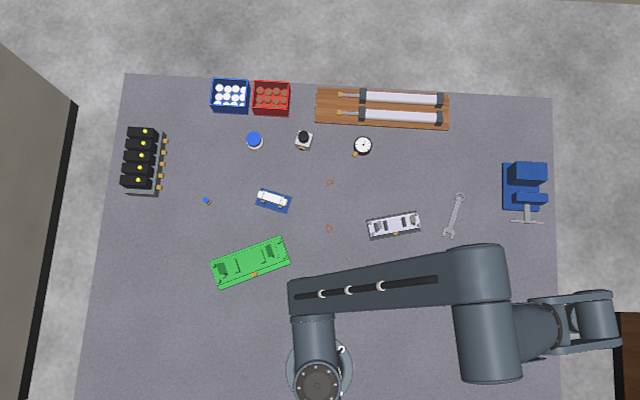

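View pics/wrist0.png

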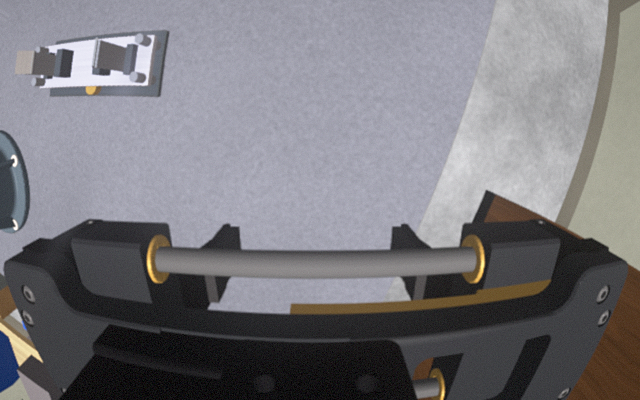

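The scene view shows the white guide in the blue rack at (349,253). There are two grey stands, the smaller at (285,167) and a larger one at (328,138). The top view has the rack at (272,199) and the smaller stand at (394,225), and the arm hides the larger one. Next I measure them.

```bash
cat > h.py <<'E'
import numpy as np, cv2
from bench import arm, viewer
def rays(name,H=400,W=640):
    m=viewer.camera_model(name); f=200/np.tan(np.radians(m["vertical_fov"])/2)
    u,v=np.meshgrid(np.arange(W),np.arange(H)); return m,f,u-m["cx"],v-m["cy"]
def cloud(name,d):   # world points for fixed cameras
    m,f,a,b=rays(name)
    c=np.stack([a/f*d,-b/f*d,-d,np.ones_like(d)],-1)
    return (c@np.linalg.inv(m["view"]).T)[...,:3]
from scipy.spatial.transform import Rotation as Rn
def tool(s):
    w,x,y,z=s["orientation"]; T=np.eye(4); T[:3,:3]=Rn.from_quat([x,y,z,w]).as_matrix(); T[:3,3]=s["tcp_pos"]; return T
def wcloud(d,T):
    m,f,a,b=rays("wrist"); r=np.hypot(a,b)+1e-9; th=r/f
    k=np.tan(th)*d/r
    c=np.stack([a*k,-b*k,-d,np.ones_like(d)],-1)
    return (c@(T@m["T_tool_cam"]).T)[...,:3]
def proj(name,P):
    m,f,_,_=rays(name); q=m["view"]@np.append(P,1); return m["cx"]+f*q[0]/-q[2], m["cy"]-f*q[1]/-q[2]
def rect(P,mask):
    r=cv2.minAreaRect((P[mask][:,:2]*1000).astype(np.float32)); return np.round(r[0],1),np.round(r[1],1),round(r[2],1)
E
python3 - <<'E'
from h import *
for n in ["top","scene"]:
    p=cv2.imread(f"pics/{n}0.png"); P=cloud(n,np.load(f"pics/{n}0.npy")); hsv=cv2.cvtColor(p,cv2.COLOR_BGR2HSV)
    z=P[...,2]
    boxes={"top":{"rack":(250,180,296,218),"stand":(362,205,426,245)},"scene":{"rack":(328,232,372,280),"stand":(258,145,314,190),"big":(294,105,362,163)}}[n]
    for k,(x0,y0,x1,y1) in boxes.items():
        M=np.zeros(z.shape,bool);M[y0:y1,x0:x1]=1
        tb=M&False; tb=M&(abs(z)<.004); print(n,k,"table z",np.median(z[tb]))
        print(np.histogram(z[M],bins=np.arange(-.005,.115,.005)))
        for lo,hi in [(.004,.2),(.004,.013),(.013,.035),(.035,.2)]:
            m=M&(z>lo)&(z<hi)
            if m.sum()>10: print(lo,hi,m.sum(),rect(P,m))
        if k=="rack":
            w=M&(hsv[...,1]<60)&(hsv[...,2]>150)&(z>.02); print("white",w.sum(),rect(P,w),P[w].mean(0),z[w].max())
            b=M&(hsv[...,0]>100)&(hsv[...,0]<125)&(hsv[...,1]>120);print("blue",rect(P,b&(z<.012)))
    x0,y0,x1,y1={"top":(240,160,440,260),"scene":(240,90,400,290)}[n]
    cv2.imwrite(f"pics/{n}0z.png",cv2.resize(p[y0:y1,x0:x1],None,fx=3 if n=="scene" else 4,fy=3 if n=="scene" else 4,interpolation=cv2.INTER_CUBIC))
E
```

```text
top rack table z 0.00020753456233912893
(array([478, 564, 247,  44,   7,  12,  12,  14,  16,  29,  91,  97,  18,
         0,   0,   0,   0,   0,   0,   0,   0,   0,   0]), array([-0.005,  0.   ,  0.005,  0.01 ,  0.015,  0.02 ,  0.025,  0.03 ,
        0.035,  0.04 ,  0.045,  0.05 ,  0.055,  0.06 ,  0.065,  0.07 ,
        0.075,  0.08 ,  0.085,  0.09 ,  0.095,  0.1  ,  0.105,  0.11 ]))
0.004 0.2 678 (array([527.6, 189.9]), array([127.6, 151. ]), 4.1)
0.004 0.013 371 (array([527.6, 189.9]), array([127.6, 151. ]), 4.1)
0.013 0.035 56 (array([519.3, 182.5]), array([91.9, 53.8]), 74.5)
0.035 0.2 251 (array([521.7, 185. ]), array([98.3, 29.2]), 75.3)
white 245 (array([385.8,  85.3]), array([423.5,  73.9]), 36.6) [0.51829794 0.18342573 0.06141988] 1.6406207724082582
blue (array([520.9, 186.5]), array([106.7,  58.8]), 75.7)
top stand table z -7.750567514341888e-05
(array([612, 622, 262,  83,  21, 104, 271, 173,  61,  39,  52,  14,   1,
         2,   4,  15,  16,  24,   9,   4,   0,   0,   0]), array([-0.005,  0.   ,  0.005,  0.01 ,  0.015,  0.02 ,  0.025,  0.03 ,
        0.035,  0.04 ,  0.045
[... 1921 characters left out ...]
)
scene big table z -0.0013350428205092246
(array([1630,  564,  281,  100,    5,   15,   60,  284,  214,   66,   74,
         60,   83,   26,   16,   20,   17,    6,   22,   22,   28,   11,
         18]), array([-0.005,  0.   ,  0.005,  0.01 ,  0.015,  0.02 ,  0.025,  0.03 ,
        0.035,  0.04 ,  0.045,  0.05 ,  0.055,  0.06 ,  0.065,  0.07 ,
        0.075,  0.08 ,  0.085,  0.09 ,  0.095,  0.1  ,  0.105,  0.11 ]))
0.004 0.2 1480 (array([ 259.7, -246.8]), array([392.7, 229.8]), 53.5)
0.004 0.013 412 (array([ 234.7, -277.7]), array([311. , 229.9]), 54.5)
0.013 0.035 377 (array([ 266.4, -240.8]), array([ 78.7, 216.6]), 10.4)
0.035 0.2 691 (array([ 351.5, -226.7]), array([243.9, 215.8]), 10.2)
```

```bash
cat >> h.py <<'E'
def delta(pos,psi):
    T=tool(arm.get_state()); c,s=np.cos(np.radians(psi)),np.sin(np.radians(psi))
    G=np.array([[c,s,0],[s,-c,0],[0,0,-1.]])
    sh=T[:3,:3].T@(np.array(pos)-T[:3,3])/.025; rv=Rn.from_matrix(T[:3,:3].T@G).as_rotvec(degrees=True)/6
    print("shift units",np.round(sh,3),"turn units",np.round(rv,3))
E
python3 -c "
from h import *
delta([.44,.0,.25],76); delta([.49,.178,.25],76)"
```

```text
shift units [ 16.641 -19.264  -1.093] turn units [-0.013 -0.01  -9.508]
shift units [ 20.846 -25.349  -1.082] turn units [-0.013 -0.01  -9.508]
```

View pics/top0z.png

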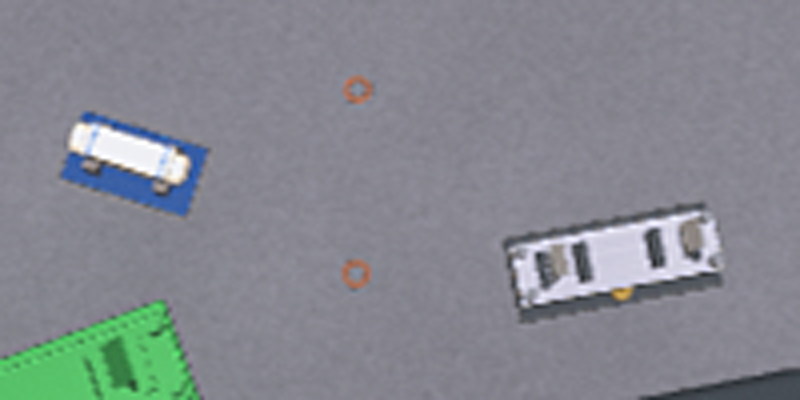

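View pics/scene0z.png

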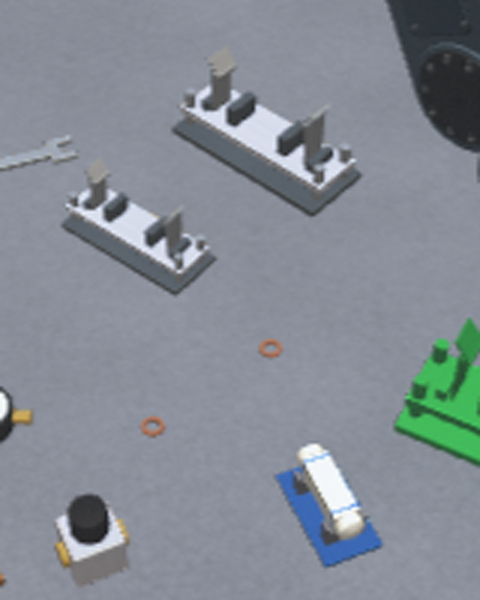

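```bash
python3 -m inch '[{"x":1,"y":-1.2,"z":-0.3,"rz":-0.6},{"x":2.2,"y":-2.7,"z":-0.6,"rz":-1.4},{"x":3.6,"y":-4.3,"z":-1,"rz":-2.3},{"x":5,"y":-6,"z":-1,"rz":-3.2},{"x":6.4,"y":-7.7,"z":-1,"rz":-4.1},{"x":7.8,"y":-9.4,"z":-1,"rz":-4.6},{"x":9,"y":-10.8,"z":-1,"rz":-4.9},{"x":9.6,"y":-11.6,"z":-1,"rz":-5}]'
python3 -c "
from h import *
delta([.49,.178,.25],76)"
```

```text
shift units [ 20.846 -25.349  -1.082] turn units [-0.013 -0.01  -9.508]validation failed for argument at $[0]...
```

The call was refused and nothing moved. I'll resend it with all the keys written out.

```bash
python3 -m inch '[{"rx":0,"ry":0,"rz":-0.6,"x":1,"y":-1.2,"z":-0.3,"jaw":0},{"rx":0,"ry":0,"rz":-1.4,"x":2.2,"y":-2.7,"z":-0.6,"jaw":0},{"rx":0,"ry":0,"rz":-2.3,"x":3.6,"y":-4.3,"z":-1,"jaw":0},{"rx":0,"ry":0,"rz":-3.2,"x":5,"y":-6,"z":-1,"jaw":0},{"rx":0,"ry":0,"rz":-4.1,"x":6.4,"y":-7.7,"z":-1,"jaw":0},{"rx":0,"ry":0,"rz":-4.6,"x":7.8,"y":-9.4,"z":-1,"jaw":0},{"rx":0,"ry":0,"rz":-4.9,"x":9,"y":-10.8,"z":-1,"jaw":0},{"rx":0,"ry":0,"rz":-5,"x":9.6,"y":-11.6,"z":-1,"jaw":0}]'
python3 -c "
from h import *
delta([.49,.178,.25],76)"
```

```text
time: 1.15
tcp_pos: [0.3359, -0.2363, 0.2475]
orientation: [-0.001, 0.91, 0.415, 0.0]
contact_force: [0.1, -0.9, 1.1]
finger_gap: 0.0872
shift units [16.561 -6.194 -0.088] turn units [-0.008 -0.007 -4.485]
```

```bash
python3 -m inch '[{"rx":0,"ry":0,"rz":-0.4,"x":1.2,"y":-0.5,"z":0,"jaw":0},{"rx":0,"ry":0,"rz":-1,"x":3.2,"y":-1.2,"z":0,"jaw":0},{"rx":0,"ry":0,"rz":-1.8,"x":5.4,"y":-2,"z":0,"jaw":0},{"rx":0,"ry":0,"rz":-2.6,"x":7.7,"y":-2.9,"z":0,"jaw":0},{"rx":0,"ry":0,"rz":-3.4,"x":10,"y":-3.7,"z":0,"jaw":0},{"rx":0,"ry":0,"rz":-4,"x":12.2,"y":-4.5,"z":0,"jaw":0},{"rx":0,"ry":0,"rz":-4.4,"x":14.3,"y":-5.3,"z":0,"jaw":0},{"rx":0,"ry":0,"rz":-4.5,"x":15.6,"y":-5.8,"z":0,"jaw":0}]'
python3 - <<'E'
from h import *
T=tool(arm.get_state()); p,d=viewer.read_camera("wrist"); cv2.imwrite("pics/w1.png",p); np.savez("pics/w1.npz",d=d,T=T)
p,d=viewer.read_camera("top"); cv2.imwrite("pics/top1.png",p)
print(arm.get_state()["tcp_pos"],arm.get_state()["dq"].max() if hasattr(arm.get_state()["dq"],"max") else arm.get_state()["dq"])
E
```

```text
time: 2.15
tcp_pos: [0.483, 0.1531, 0.2474]
orientation: [-0.0, 0.787, 0.617, 0.0]
contact_force: [-0.5, 0.2, 0.1]
finger_gap: 0.0868
[0.4834842  0.1534646  0.24738311] 0.04999024268831841
```

View pics/w1.png

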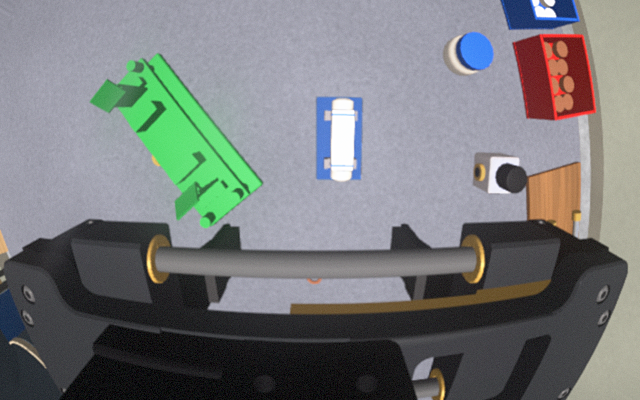

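The wrist view shows the guide on the rack at (342,140), almost in line with the picture columns. The green stand is off to the left at (180,140).

Run:
```python
from h import *
z=np.load("pics/w1.npz"); P=wcloud(z["d"],z["T"]); p=cv2.imread("pics/w1.png"); hsv=cv2.cvtColor(p,cv2.COLOR_BGR2HSV); Z=P[...,2]
M=np.zeros(Z.shape,bool);M[85:195,305:375]=1
w=M&(Z>.038)&(Z<.06); print(w.sum(),rect(P,w),np.percentile(Z[w],[50,90,99]))
print("top face",rect(P,M&(Z>.047)&(Z<.055)))
b=M&(Z<.014)&(hsv[...,1]>120)&(hsv[...,0]>100)&(hsv[...,0]<125); print("rack",rect(P,b),np.median(Z[b]))
T=M.copy();T[:]=0;T[60:200,270:310]=1; print("table",np.median(Z[T]))
x,y=P[w][:,:2].T; print("PCA", np.degrees(np.arctan2(*np.linalg.eigh(np.cov(x,y))[1][::-1,1])), (P[w].max(0)+P[w].min(0))/2)
print("psi",np.degrees(np.arctan2(z["T"][1,0],z["T"][0,0])))
```

```text
1789 (array([522.1, 186.8]), array([99.4, 27.4]), 75.4) [0.04908959 0.05028577 0.05113877]
top face (array([522.2, 187.5]), array([94.6, 27.4]), 75.4)
rack (array([521.5, 186.5]), array([107. ,  57.5]), 76.1) 0.005358718042932892
table -0.000507707915063299
PCA 75.50155148958086 [0.52246739 0.18691014 0.04500379]
psi 76.12243387379225
```

```bash
python3 -c "
from h import *
delta([.522,.187,.11],75.6)"
```

```text
shift units [1.663 1.172 5.498] turn units [ 0.008 -0.012  0.101]
```

```bash
python3 -m inch '[{"rx":0,"ry":0,"rz":0.1,"x":0.8,"y":0.6,"z":1,"jaw":0},{"rx":0,"ry":0,"rz":0.1,"x":1.5,"y":1.1,"z":2.5,"jaw":0},{"rx":0,"ry":0,"rz":0.1,"x":1.66,"y":1.17,"z":4,"jaw":0},{"rx":0,"ry":0,"rz":0.1,"x":1.66,"y":1.17,"z":5,"jaw":0},{"rx":0,"ry":0,"rz":0.1,"x":1.66,"y":1.17,"z":5.4,"jaw":0},{"rx":0,"ry":0,"rz":0.1,"x":1.66,"y":1.17,"z":5.4,"jaw":0}]'
python3 -c "
from h import *
delta([.522,.187,.0185],75.6)"
```

```text
time: 3.0
tcp_pos: [0.5207, 0.183, 0.1123]
orientation: [-0.0, 0.792, 0.611, -0.001]
contact_force: [-0.1, 0.5, 0.9]
finger_gap: 0.0869
shift units [0.171 0.015 3.752] turn units [-0.011  0.006 -0.048]
```

```bash
python3 -m inch '[{"rx":0,"ry":0,"rz":0,"x":0.17,"y":0,"z":0.6,"jaw":0},{"rx":0,"ry":0,"rz":0,"x":0.17,"y":0,"z":1.5,"jaw":0},{"rx":0,"ry":0,"rz":0,"x":0.17,"y":0,"z":2.3,"jaw":0},{"rx":0,"ry":0,"rz":0,"x":0.17,"y":0,"z":2.9,"jaw":0},{"rx":0,"ry":0,"rz":0,"x":0.17,"y":0,"z":3.4,"jaw":0},{"rx":0,"ry":0,"rz":0,"x":0.17,"y":0,"z":3.65,"jaw":0},{"rx":0,"ry":0,"rz":0,"x":0.17,"y":0,"z":3.73,"jaw":0},{"rx":0,"ry":0,"rz":0,"x":0.17,"y":0,"z":3.73,"jaw":0}]'
python3 - <<'E'
from h import *
delta([.522,.187,.0185],75.6)
p,d=viewer.read_camera("wrist"); cv2.imwrite("pics/w2.png",p)
p,d=viewer.read_camera("scene"); cv2.imwrite("pics/s2.png",cv2.resize(p[180:300,280:440],None,fx=4,fy=4))
E
```

```text
time: 4.0
tcp_pos: [0.5223, 0.1878, 0.0196]
orientation: [0.0, 0.791, 0.611, 0.0]
contact_force: [-0.4, -0.1, -0.7]
finger_gap: 0.0871
shift units [-0.035 -0.005  0.042] turn units [ 0.005 -0.002 -0.041]
```

View pics/w2.png

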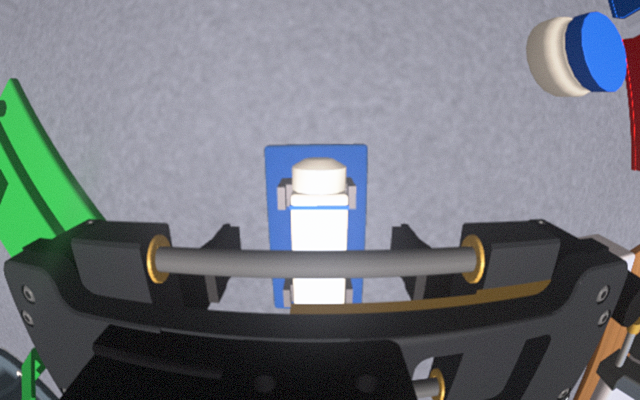

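View pics/s2.png

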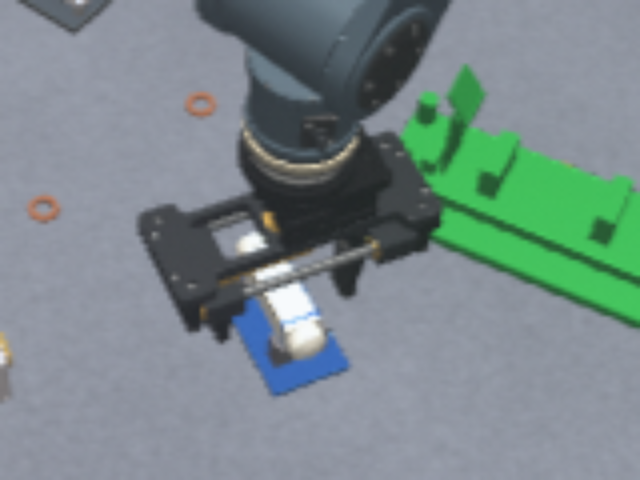

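The fingers straddle the guide, which is centred at column 319 between the pads at about 225 and 405. Closing now.

```bash
python3 -m inch '[{"rx":0,"ry":0,"rz":0,"x":0,"y":0,"z":0.03,"jaw":0.5},{"rx":0,"ry":0,"rz":0,"x":0,"y":0,"z":0.03,"jaw":0.8},{"rx":0,"ry":0,"rz":0,"x":0,"y":0,"z":0.03,"jaw":1},{"rx":0,"ry":0,"rz":0,"x":0,"y":0,"z":0.03,"jaw":1},{"rx":0,"ry":0,"rz":0,"x":0,"y":0,"z":0.03,"jaw":1},{"rx":0,"ry":0,"rz":0,"x":0,"y":0,"z":0.03,"jaw":1},{"rx":0,"ry":0,"rz":0,"x":0,"y":0,"z":0.03,"jaw":1},{"rx":0,"ry":0,"rz":0,"x":0,"y":0,"z":0.03,"jaw":1}]'
python3 -c "
from h import *
print(arm.get_state()['contact_force']); delta([.522,.187,.0185],75.6)"
```

```text
time: 5.1
tcp_pos: [0.5222, 0.1877, 0.0185]
orientation: [0.0, 0.791, 0.611, 0.0]
contact_force: [0.9, -1.0, -0.2]
finger_gap: 0.0259
[ 0.86270867 -0.95554517 -0.24429873]
shift units [-0.03   0.001  0.001] turn units [ 0.001 -0.    -0.041]
```

Gripped, with a gap of 25.9 mm. Lifting straight up.

```bash
python3 -m inch '[{"rx":0,"ry":0,"rz":0,"x":0,"y":0,"z":-0.4,"jaw":1},{"rx":0,"ry":0,"rz":0,"x":0,"y":0,"z":-1.2,"jaw":1},{"rx":0,"ry":0,"rz":0,"x":0,"y":0,"z":-2.4,"jaw":1},{"rx":0,"ry":0,"rz":0,"x":0,"y":0,"z":-4,"jaw":1},{"rx":0,"ry":0,"rz":0,"x":0,"y":0,"z":-5.8,"jaw":1},{"rx":0,"ry":0,"rz":0,"x":0,"y":0,"z":-7.2,"jaw":1},{"rx":0,"ry":0,"rz":0,"x":0,"y":0,"z":-8,"jaw":1},{"rx":0,"ry":0,"rz":0,"x":0,"y":0,"z":-8,"jaw":1}]'
python3 - <<'E'
from h import *
s=arm.get_state();print(s['contact_force'],s['ft_torque']); T=tool(s)
p,d=viewer.read_camera("wrist"); cv2.imwrite("pics/w3.png",p); P=wcloud(d,T); 
L=(P-T[:3,3])@T[:3,:3]   # in tool frame
w=(abs(L[...,1])<.02)&(L[...,2]<.02)&(L[...,2]>-.045)&(L[...,0]<.08)&(L[...,0]>-.08)&(p.min(-1)>100)
print(w.sum(),L[w].min(0),L[w].max(0), np.median(L[w],0))
delta([.44,-.205,.215],104.3)
E
```

```text
time: 6.1
tcp_pos: [0.5229, 0.188, 0.2207]
orientation: [0.001, 0.791, 0.611, 0.002]
contact_force: [-0.2, 0.2, -1.2]
finger_gap: 0.0257
[-0.15088596  0.24286128 -1.18619662] [-0.06795598 -0.08926121 -0.01625682]
6468 [-0.02256684 -0.01970322 -0.04492795] [0.04993893 0.01965049 0.00062298] [ 0.02488808 -0.00123632 -0.0305835 ]
shift units [-16.029   0.8     0.161] turn units [ 1.200e-02 -2.000e-03 -4.824e+00]
```

View pics/w3.png

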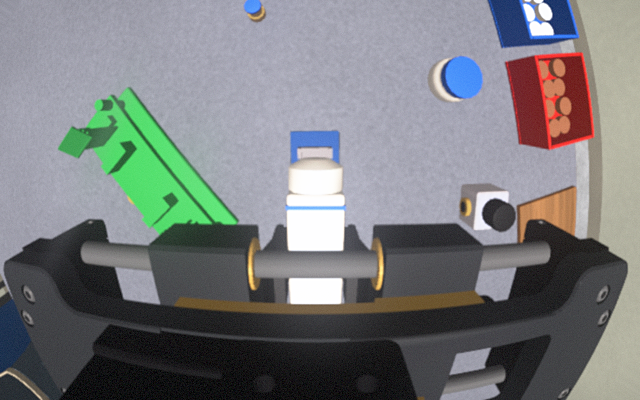

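The guide is in the jaws, centred, with its far end at tool x of about +50 mm. Next I go to a viewpoint just short of the stand.

```bash
python3 -c "
from h import *
delta([.485,-.30,.22],104.3)"
```

```text
shift units [-19.251   3.503  -0.037] turn units [ 1.200e-02 -2.000e-03 -4.824e+00]
```

```bash
python3 -m inch '[{"rx":0,"ry":0,"rz":-0.2,"x":-0.7,"y":0.1,"z":0,"jaw":1},{"rx":0,"ry":0,"rz":-0.6,"x":-2,"y":0.3,"z":0,"jaw":1},{"rx":0,"ry":0,"rz":-1.1,"x":-3.8,"y":0.6,"z":0,"jaw":1},{"rx":0,"ry":0,"rz":-1.6,"x":-5.8,"y":0.9,"z":0,"jaw":1},{"rx":0,"ry":0,"rz":-2.1,"x":-7.8,"y":1.3,"z":0,"jaw":1},{"rx":0,"ry":0,"rz":-2.6,"x":-9.8,"y":1.7,"z":0,"jaw":1},{"rx":0,"ry":0,"rz":-3.1,"x":-11.8,"y":2.1,"z":0,"jaw":1},{"rx":0,"ry":0,"rz":-3.6,"x":-13.8,"y":2.4,"z":0,"jaw":1}]'
python3 -c "
from h import *
delta([.485,-.30,.22],104.3)"
```

```text
time: 7.15
tcp_pos: [0.4918, -0.1624, 0.217]
orientation: [-0.002, 0.662, 0.749, -0.0]
contact_force: [1.0, -0.5, -1.3]
finger_gap: 0.0258
shift units [-5.431 -0.944 -0.128] turn units [-0.021 -0.02  -1.209]
```

```bash
python3 -m inch '[{"rx":0,"ry":0,"rz":-0.4,"x":-1.6,"y":-0.3,"z":0,"jaw":1},{"rx":0,"ry":0,"rz":-0.8,"x":-3.1,"y":-0.6,"z":0,"jaw":1},{"rx":0,"ry":0,"rz":-1.1,"x":-4.4,"y":-0.8,"z":0,"jaw":1},{"rx":0,"ry":0,"rz":-1.2,"x":-5,"y":-0.9,"z":0,"jaw":1},{"rx":0,"ry":0,"rz":-1.2,"x":-5,"y":-0.9,"z":0,"jaw":1},{"rx":0,"ry":0,"rz":-1.2,"x":-5,"y":-0.9,"z":0,"jaw":1}]'
python3 - <<'E'
from h import *
s=arm.get_state();print(s['contact_force'],s['ft_torque']); T=tool(s)
p,d=viewer.read_camera("wrist"); cv2.imwrite("pics/w4.png",p); np.savez("pics/w4.npz",d=d,T=T)
p,d=viewer.read_camera("top"); cv2.imwrite("pics/t4.png",p); np.save("pics/t4.npy",d)
E
```

```text
time: 7.9
tcp_pos: [0.4853, -0.2863, 0.218]
orientation: [-0.001, 0.614, 0.789, 0.0]
contact_force: [0.6, 0.4, -0.7]
finger_gap: 0.0257
[ 0.62517054  0.41928346 -0.70570411] [ 0.0172822  -0.08634978  0.0052204 ]
```

View pics/w4.png

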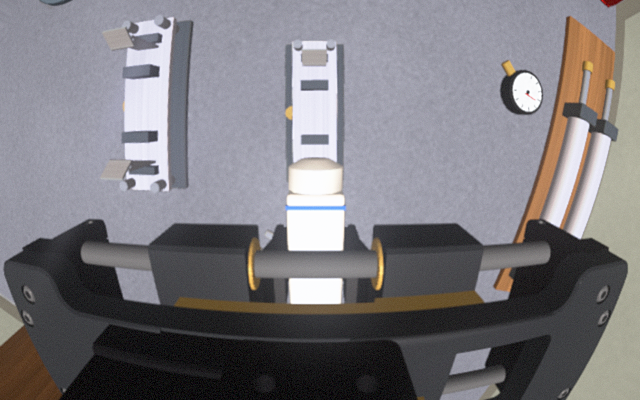

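The small stand is straight ahead at columns 292-342, with its seats at rows 85 and 138. The larger grey stand is on the left at (150,105). Next I measure the small stand.

```bash
python3 - <<'E'
from h import *
z=np.load("pics/w4.npz"); P=wcloud(z["d"],z["T"]); p=cv2.imread("pics/w4.png"); Z=P[...,2]
yaw=np.radians(14.3); ex=np.array([np.cos(yaw),np.sin(yaw)]); ey=np.array([-np.sin(yaw),np.cos(yaw)])
M=np.zeros(Z.shape,bool);M[35:155,284:348]=1
pl=M&(p.min(-1)>150)&(Z<.06)&(Z>.012); print("plate",pl.sum(),rect(P,pl),np.percentile(Z[pl],[5,50,95]))
# edges of plate across x by row, centreline fit
c=[];
for r in range(50,150,4):
    i=np.where(pl[r])[0]
    if len(i)>20: q=(P[r,i[0]]+P[r,i[-1]])/2; c.append(np.r_[q[:2],np.linalg.norm(P[r,i[0],:2]-P[r,i[-1],:2])])
c=np.array(c); print(np.round(c[::4]*1000,1)); f=cv2.fitLine((c[:,:2]*1000).astype(np.float32),cv2.DIST_HUBER,0,.01,.01).ravel(); print("axis deg",np.degrees(np.arctan2(f[1],f[0])),f[2:])
# base
bs=M&(Z>.004)&(Z<.011); print("base",rect(P,bs),np.median(Z[bs]))
# seats
for r0,r1 in [(78,92),(132,146)]:
    S=M.copy();S[:r0]=0;S[r1:]=0; m=S&(p.max(-1)<120)&(Z>.035)&(Z<.065); print("seat",m.sum(),rect(P,m),np.percentile(Z[m],[10,50,90]))
t=M.copy();t[:]=0;t[30:150,220:280]=1;print("table",np.median(Z[t]))
# clip a top
S=M.copy();S[70:]=0;m=S&(Z>.065);print("clip",rect(P,m),np.percentile(Z[m],[5,50,98]))
# guide in hand
T=z["T"];L=(P-T[:3,3])@T[:3,:3]
w=(abs(L[...,1])<.010)&(L[...,2]<-.02)&(L[...,2]>-.04)&(L[...,0]>-.05)&(L[...,0]<.036);w[:195]=0;w[245:]=0;w[:,:285]=0;w[:,347:]=0
A=L[w];print(len(A),np.polyfit(A[:,0],A[:,2],1),np.polyfit(A[:,1],A[:,2],1))
# top image, stand
P=cloud("top",np.load("pics/t4.npy"))
E
python3 -c "
import cv2;p=cv2.imread('pics/w4.png');cv2.imwrite('pics/w4z.png',cv2.resize(p[30:210,250:380],None,fx=3.3,fy=3.3,interpolation=cv2.INTER_CUBIC))"
```

```text
plate 4061 (array([ 459. , -196.9]), array([ 50.7, 131.2]), 14.3) [0.02667355 0.0280114  0.03882781]
[[ 451.2 -162.    48.3]
 [ 457.4 -189.3   49.2]
 [ 461.4 -206.8   50.3]
 [ 466.9 -224.5   48.5]
 [ 473.6 -251.    48.9]]
axis deg -75.8986 [ 460.3208  -200.60094]
base (array([ 459.6, -196.9]), array([ 71.2, 135.2]), 14.1) 0.007369149988943113
seat 57 (array([ 456.6, -185.6]), array([25.7,  8.5]), 14.5) [0.04234398 0.04633054 0.04761509]Traceback (most recent call last):
  File "<stdin>", line 16, in <module>
    return _quantile_unchecked(
        a, q, axis, out, overwrite_input, method, keepdims, weights)
    return _ureduce(a,
                    func=_quantile_ureduce_func,
    ...<5 lines>...
                    overwrite_input=overwrite_input,
                    method=method)
    r = func(a, **kwargs)
    result = _quantile(arr,
                       quantiles=q,
    ...<2 lines>...
                       out=out,
                       weights=wgt)
    slices_having_nans = np.isnan(arr[-1, ...])
                                  ~~~^^^^^^^^^
IndexError: index -1 is out of bounds for axis 0 with size 0
```

View pics/w4z.png

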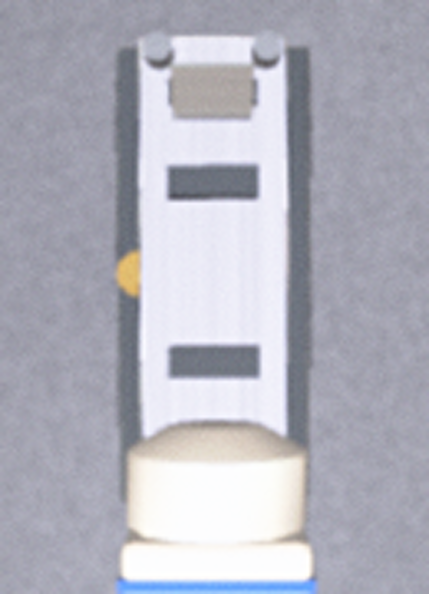

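Run:
```python
from h import *
z=np.load("pics/w4.npz"); T=z["T"]; P=wcloud(z["d"],T); p=cv2.imread("pics/w4.png"); Z=P[...,2]
m_,f,a,b=rays("wrist"); C=(T@m_["T_tool_cam"])[:3,3]; print("cam",C)
g=cv2.cvtColor(p,cv2.COLOR_BGR2GRAY)
ctr=[]
for r0,r1 in [(75,96),(128,150)]:
    m=np.zeros(Z.shape,np.uint8); m[r0:r1,298:332]=(g[r0:r1,298:332]<140); 
    v,u=np.where(m); print(v.min(),v.max(),u.min(),u.max(),len(v),np.percentile(Z[m>0],[5,50,95]))
    D=P-C; Q=C+D*((.0465-C[2])/D[...,2])[...,None]
    R=rect(Q,m>0); print(R); ctr.append(R[0])
c=np.array(ctr); print("mid",c.mean(0),"dist",np.linalg.norm(c[0]-c[1]),"ang",np.degrees(np.arctan2(*(c[0]-c[1])[::-1])))
t=Z[40:150,230:275];print("table",np.median(t))
cl=np.zeros(Z.shape,bool);cl[45:68,295:335]=1;m=cl&(Z>.065);print("clip",rect(P,m),np.percentile(Z[m],[5,50,98]))
L=(P-T[:3,3])@T[:3,:3]
w=(abs(L[...,1])<.010)&(L[...,2]<-.02)&(L[...,2]>-.04)&(L[...,0]<.036);w[:195]=0;w[222:]=0;w[:,:290]=0;w[:,342:]=0
A=L[w];print(len(A),np.polyfit(A[:,0],A[:,2],1),np.polyfit(A[:,1],A[:,2],1))
w=(abs(L[...,1])<.020)&(L[...,2]<.01)&(L[...,2]>-.04);w[:150]=0;w[222:]=0;w[:,:280]=0;w[:,352:]=0
print(L[w].max(0),np.percentile(L[w],[1,99],axis=0))
```

```text
cam [ 0.46761964 -0.21972616  0.37974543]
80 89 301 327 248 [0.04281248 0.04680545 0.04816206]
(array([ 456.5, -185.2]), array([27.6,  9.8]), 14.2)
135 143 302 327 234 [0.045781   0.04689    0.04806367]
(array([ 471.4, -242.1]), array([26.9,  8.7]), 14.1)
mid [ 463.95 -213.65] dist 58.818534493814106 ang 104.67414949961142
table -0.00039264962926954805
clip (array([ 458. , -187.5]), array([23.5, 67.2]), 16.0) [0.07220481 0.0802418  0.08781127]
1215 [ 0.0165098  -0.03131418] [ 0.00063974 -0.03082118]
[ 0.05057672  0.01183236 -0.01166022] [[ 0.02385638 -0.0136942  -0.03205947]
 [ 0.05024603  0.01110028 -0.01708705]]<stdin>:9: RuntimeWarning: divide by zero encountered in divide
<stdin>:9: RuntimeWarning: invalid value encountered in multiply
```

The stand centre is (463.9, -213.6) mm with yaw 14.1°. The seat tops are at about 47 mm, so the carriage sits near mid-height. I go over it and descend to above entry.

```bash
python3 -c "
from h import *
delta([.4639,-.2136,.11],104.1)"
```

```text
shift units [ 3.032 -0.124  4.339] turn units [-0.004 -0.011  0.021]
```

```bash
python3 -m inch '[{"rx":0,"ry":0,"rz":0,"x":0.8,"y":0,"z":0,"jaw":1},{"rx":0,"ry":0,"rz":0,"x":2,"y":-0.1,"z":0.3,"jaw":1},{"rx":0,"ry":0,"rz":0,"x":2.8,"y":-0.12,"z":1.2,"jaw":1},{"rx":0,"ry":0,"rz":0,"x":3.03,"y":-0.12,"z":2.4,"jaw":1},{"rx":0,"ry":0,"rz":0,"x":3.03,"y":-0.12,"z":3.5,"jaw":1},{"rx":0,"ry":0,"rz":0,"x":3.03,"y":-0.12,"z":4.1,"jaw":1},{"rx":0,"ry":0,"rz":0,"x":3.03,"y":-0.12,"z":4.1,"jaw":1},{"rx":0,"ry":0,"rz":0,"x":3.03,"y":-0.12,"z":4.1,"jaw":1}]'
python3 - <<'E'
from h import *
delta([.4639,-.2136,.075],104.1)
T=tool(arm.get_state())
p,d=viewer.read_camera("wrist"); cv2.imwrite("pics/w5.png",p); np.savez("pics/w5.npz",d=d,T=T)
p,d=viewer.read_camera("scene"); cv2.imwrite("pics/s5.png",cv2.resize(p[100:220,220:380],None,fx=5,fy=5,interpolation=cv2.INTER_CUBIC))
print(arm.get_state()['contact_force'])
E
```

```text
time: 9.0
tcp_pos: [0.4649, -0.2155, 0.1169]
orientation: [0.001, 0.615, 0.789, 0.0]
contact_force: [0.7, -0.5, -1.0]
finger_gap: 0.0263
shift units [ 0.085 -0.021  1.675] turn units [0.01  0.012 0.01 ]
[ 0.50431317  0.34739815 -0.12876065]
```

View pics/w5.png

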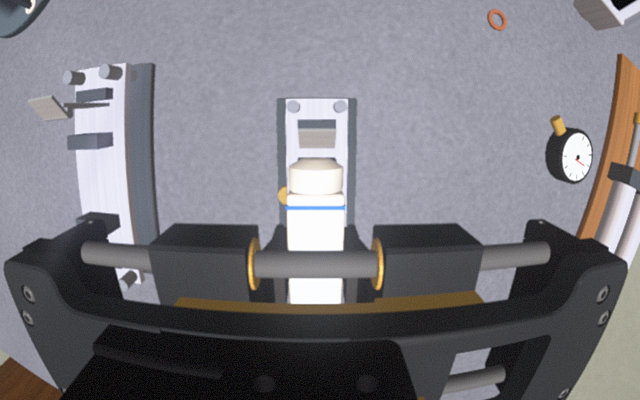

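View pics/s5.png

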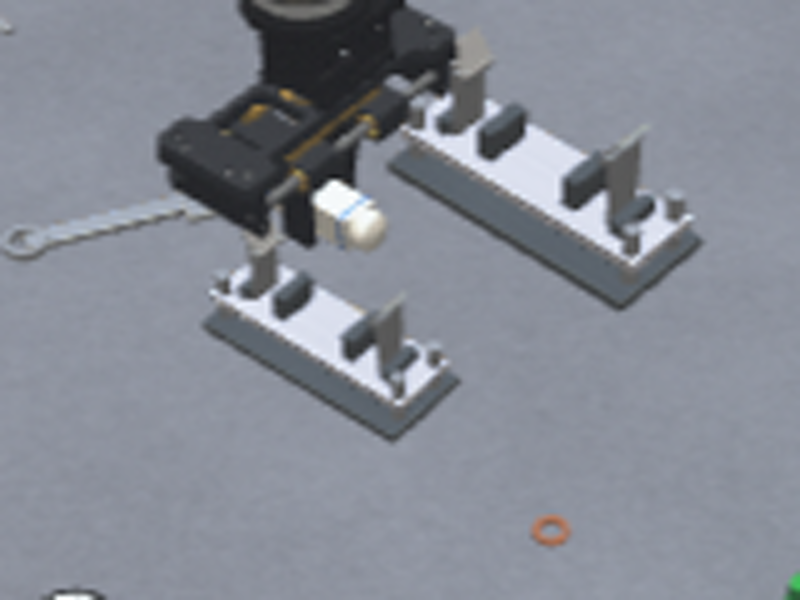

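Alignment with the stand looks good, with the stand plate at columns 278-355 and the guide at 288-343. The gripper is well clear of the large stand. I lower to just above entry.

```bash
python3 -m inch '[{"rx":0,"ry":0,"rz":0,"x":0.08,"y":-0.02,"z":0.4,"jaw":1},{"rx":0,"ry":0,"rz":0,"x":0.08,"y":-0.02,"z":0.9,"jaw":1},{"rx":0,"ry":0,"rz":0,"x":0.08,"y":-0.02,"z":1.3,"jaw":1},{"rx":0,"ry":0,"rz":0,"x":0.08,"y":-0.02,"z":1.5,"jaw":1},{"rx":0,"ry":0,"rz":0,"x":0.08,"y":-0.02,"z":1.5,"jaw":1},{"rx":0,"ry":0,"rz":0,"x":0.08,"y":-0.02,"z":1.5,"jaw":1}]'
python3 - <<'E'
from h import *
delta([.4639,-.2136,.0645],104.1)
p,d=viewer.read_camera("wrist"); cv2.imwrite("pics/w6.png",cv2.resize(p[90:250,220:420],None,fx=4,fy=3.7))
p,d=viewer.read_camera("scene"); cv2.imwrite("pics/s6.png",cv2.resize(p[130:200,240:330],None,fx=8,fy=8,interpolation=cv2.INTER_CUBIC))
s=arm.get_state();print(s['contact_force'],s['ft_torque'])
E
```

```text
time: 9.85
tcp_pos: [0.4635, -0.2136, 0.0786]
orientation: [0.0, 0.615, 0.789, 0.0]
contact_force: [-0.2, -0.7, -0.5]
finger_gap: 0.0257
shift units [-0.005  0.017  0.566] turn units [0.002 0.002 0.009]
[-0.14365054 -0.27206088 -1.77041332] [-0.0032734  -0.15911201  0.03621127]
```

View pics/w6.png

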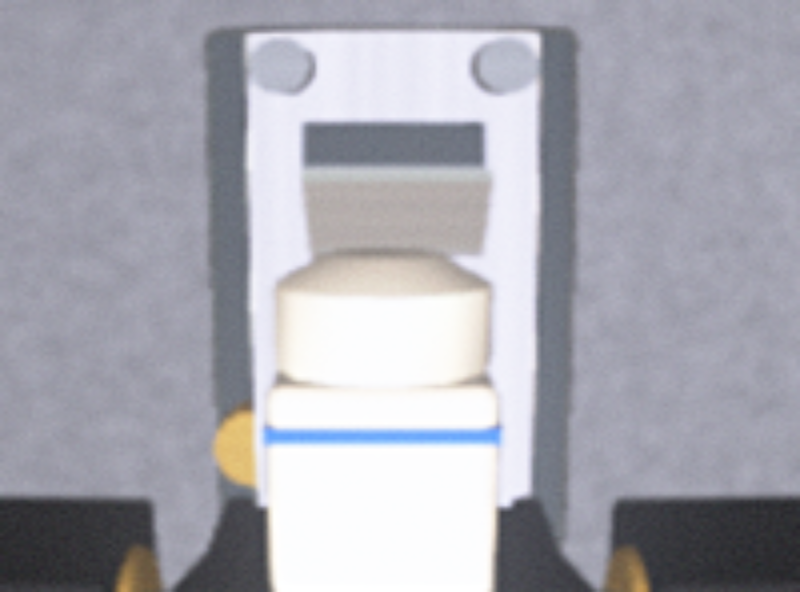

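View pics/s6.png

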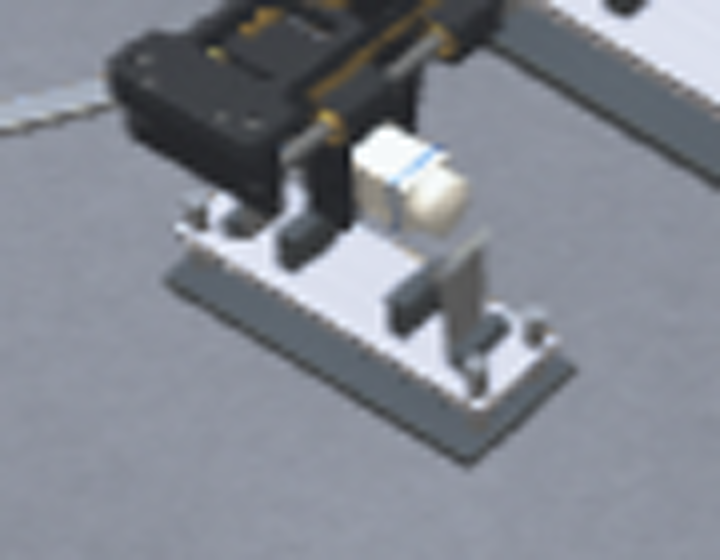

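Both clips are at the guide's ends and there is no contact yet (|F| about 1 N). I press down in small steps and watch the force.

```bash
python3 -m inch '[{"rx":0,"ry":0,"rz":0,"x":0,"y":0.02,"z":0.15,"jaw":1},{"rx":0,"ry":0,"rz":0,"x":0,"y":0.02,"z":0.3,"jaw":1},{"rx":0,"ry":0,"rz":0,"x":0,"y":0.02,"z":0.4,"jaw":1},{"rx":0,"ry":0,"rz":0,"x":0,"y":0.02,"z":0.4,"jaw":1}]'; python3 -m inch '[{"rx":0,"ry":0,"rz":0,"x":0,"y":0,"z":0.08,"jaw":1},{"rx":0,"ry":0,"rz":0,"x":0,"y":0,"z":0.16,"jaw":1},{"rx":0,"ry":0,"rz":0,"x":0,"y":0,"z":0.16,"jaw":1}]'
```

```text
time: 10.45
tcp_pos: [0.4636, -0.2132, 0.0682]
orientation: [-0.0, 0.615, 0.789, 0.0]
contact_force: [0.8, 0.1, -1.5]
finger_gap: 0.0257
time: 10.82
tcp_pos: [0.4642, -0.2136, 0.0648]
orientation: [0.001, 0.615, 0.789, 0.0]
contact_force: [0.1, -0.5, 1.4]
finger_gap: 0.0256
```

```bash
python3 -m inch '[{"rx":0,"ry":0,"rz":0,"x":0,"y":0,"z":0.08,"jaw":1},{"rx":0,"ry":0,"rz":0,"x":0,"y":0,"z":0.12,"jaw":1},{"rx":0,"ry":0,"rz":0,"x":0,"y":0,"z":0.12,"jaw":1}]'
```

```text
time: 11.2
tcp_pos: [0.4646, -0.2138, 0.0626]
orientation: [0.001, 0.615, 0.789, 0.0]
contact_force: [0.2, 0.9, 7.5]
finger_gap: 0.0255
```

```bash
python3 -m inch '[{"rx":0,"ry":0,"rz":0,"x":0,"y":0,"z":0.06,"jaw":1},{"rx":0,"ry":0,"rz":0,"x":0,"y":0,"z":0.12,"jaw":1},{"rx":0,"ry":0,"rz":0,"x":0,"y":0,"z":0.12,"jaw":1}]'
```

```text
time: 11.58
tcp_pos: [0.4643, -0.2137, 0.059]
orientation: [0.001, 0.615, 0.789, 0.0]
contact_force: [0.3, 0.3, 3.8]
finger_gap: 0.026
```

```bash
python3 -m inch '[{"rx":0,"ry":0,"rz":0,"x":0,"y":0,"z":0.06,"jaw":1},{"rx":0,"ry":0,"rz":0,"x":0,"y":0,"z":0.12,"jaw":1},{"rx":0,"ry":0,"rz":0,"x":0,"y":0,"z":0.12,"jaw":1}]'
```

```text
time: 11.95
tcp_pos: [0.4643, -0.2136, 0.0557]
orientation: [0.001, 0.615, 0.789, 0.0]
contact_force: [0.6, -0.2, 3.3]
finger_gap: 0.0254
```

```bash
python3 -c "
from h import *
s=arm.get_state();print(s['contact_force'],s['ft_torque'])
p,d=viewer.read_camera('wrist'); cv2.imwrite('pics/w7.png',cv2.resize(p[90:250,220:420],None,fx=4,fy=3.7))"
```

```text
[ 0.64763481 -0.22589304  3.30523695] [-0.00782715 -0.24477266 -0.02942586]
```

View pics/w7.png

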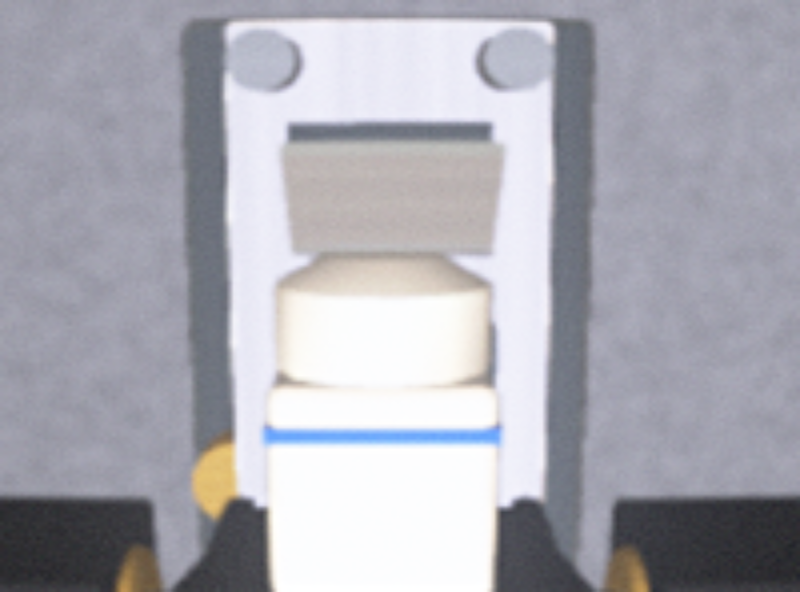

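```bash
python3 -m inch '[{"rx":0,"ry":0,"rz":0,"x":0,"y":0,"z":0.06,"jaw":1},{"rx":0,"ry":0,"rz":0,"x":0,"y":0,"z":0.12,"jaw":1},{"rx":0,"ry":0,"rz":0,"x":0,"y":0,"z":0.12,"jaw":1}]'
```

```text
time: 12.38
tcp_pos: [0.4641, -0.2136, 0.0526]
orientation: [0.0, 0.615, 0.789, 0.0]
contact_force: [1.2, -0.4, 3.6]
finger_gap: 0.0258
```

The clip is spreading, and the blue band stays at row 435, so the guide isn't slipping. Continuing in smaller steps.

```bash
python3 -m inch '[{"rx":0,"ry":0,"rz":0,"x":0,"y":0,"z":0.05,"jaw":1},{"rx":0,"ry":0,"rz":0,"x":0,"y":0,"z":0.1,"jaw":1},{"rx":0,"ry":0,"rz":0,"x":0,"y":0,"z":0.1,"jaw":1}]'
```

```text
time: 12.75
tcp_pos: [0.464, -0.2136, 0.05]
orientation: [0.0, 0.615, 0.789, -0.0]
contact_force: [0.8, -0.3, 3.7]
finger_gap: 0.0258
```

```bash
python3 -m inch '[{"rx":0,"ry":0,"rz":0,"x":0,"y":0,"z":0.05,"jaw":1},{"rx":0,"ry":0,"rz":0,"x":0,"y":0,"z":0.08,"jaw":1},{"rx":0,"ry":0,"rz":0,"x":0,"y":0,"z":0.08,"jaw":1}]'
```

```text
time: 13.12
tcp_pos: [0.4639, -0.2136, 0.0481]
orientation: [0.0, 0.615, 0.789, -0.0]
contact_force: [0.2, -1.6, 4.1]
finger_gap: 0.0254
```

```bash
python3 -m inch '[{"rx":0,"ry":0,"rz":0,"x":0,"y":0,"z":0.04,"jaw":1},{"rx":0,"ry":0,"rz":0,"x":0,"y":0,"z":0.06,"jaw":1},{"rx":0,"ry":0,"rz":0,"x":0,"y":0,"z":0.06,"jaw":1}]'
```

```text
time: 13.5
tcp_pos: [0.4638, -0.2134, 0.0463]
orientation: [0.0, 0.615, 0.789, -0.0]
contact_force: [0.3, -0.9, 2.4]
finger_gap: 0.0258
```

```bash
python3 -m inch '[{"rx":0,"ry":0,"rz":0,"x":0,"y":0,"z":0.04,"jaw":1},{"rx":0,"ry":0,"rz":0,"x":0,"y":0,"z":0.06,"jaw":1},{"rx":0,"ry":0,"rz":0,"x":0,"y":0,"z":0.06,"jaw":1}]'
```

```text
time: 13.88
tcp_pos: [0.4634, -0.2131, 0.0445]
orientation: [-0.001, 0.615, 0.789, -0.0]
contact_force: [1.3, -1.4, -3.4]
finger_gap: 0.0258
```

```bash
python3 -m inch '[{"rx":0,"ry":0,"rz":0,"x":0,"y":0,"z":0.02,"jaw":1},{"rx":0,"ry":0,"rz":0,"x":0,"y":0,"z":0.04,"jaw":1},{"rx":0,"ry":0,"rz":0,"x":0,"y":0,"z":0.04,"jaw":1}]'
```

```text
time: 14.25
tcp_pos: [0.4637, -0.2133, 0.044]
orientation: [-0.0, 0.615, 0.789, -0.0]
contact_force: [-0.6, -1.8, -1.5]
finger_gap: 0.026
```

```bash
python3 -m inch '[{"rx":0,"ry":0,"rz":0,"x":0,"y":0,"z":0.02,"jaw":1},{"rx":0,"ry":0,"rz":0,"x":0,"y":0,"z":0.04,"jaw":1},{"rx":0,"ry":0,"rz":0,"x":0,"y":0,"z":0.04,"jaw":1}]'
```

```text
time: 14.62
tcp_pos: [0.4638, -0.2133, 0.0428]
orientation: [-0.0, 0.615, 0.789, 0.0]
contact_force: [0.8, -0.8, -2.3]
finger_gap: 0.0253
```

Snapped at about z 0.045: the force went from +2.4 to -3.4 N, so the clips are drawing the guide in. I feel for the seats in steps of 0.5 to 0.75 mm.

```bash
python3 -m inch '[{"rx":0,"ry":0,"rz":0,"x":0,"y":0,"z":0.02,"jaw":1},{"rx":0,"ry":0,"rz":0,"x":0,"y":0,"z":0.03,"jaw":1},{"rx":0,"ry":0,"rz":0,"x":0,"y":0,"z":0.03,"jaw":1}]'
```

```text
time: 15.0
tcp_pos: [0.4637, -0.2133, 0.0422]
orientation: [-0.0, 0.615, 0.789, 0.0]
contact_force: [-0.3, -1.5, -3.1]
finger_gap: 0.0257
```

```bash
python3 -m inch '[{"rx":0,"ry":0,"rz":0,"x":0,"y":0,"z":0.02,"jaw":1},{"rx":0,"ry":0,"rz":0,"x":0,"y":0,"z":0.02,"jaw":1},{"rx":0,"ry":0,"rz":0,"x":0,"y":0,"z":0.02,"jaw":1}]'
```

```text
time: 15.38
tcp_pos: [0.4637, -0.2133, 0.042]
orientation: [0.0, 0.615, 0.789, -0.0]
contact_force: [-0.3, -0.7, 2.2]
finger_gap: 0.0259
```

```bash
python3 -m inch '[{"rx":0,"ry":0,"rz":0,"x":0,"y":0,"z":0.02,"jaw":1},{"rx":0,"ry":0,"rz":0,"x":0,"y":0,"z":0.02,"jaw":1},{"rx":0,"ry":0,"rz":0,"x":0,"y":0,"z":0.02,"jaw":1}]'
python3 -c "
from h import *
s=arm.get_state();print(s['contact_force'],s['ft_torque'])"
```

```text
time: 15.75
tcp_pos: [0.4638, -0.2133, 0.042]
orientation: [0.0, 0.615, 0.789, -0.0]
contact_force: [-1.4, -0.2, 7.5]
finger_gap: 0.0259
[-1.36352501 -0.21117268  7.49208436] [-0.17526236  0.01420824 -0.00614744]
```

The seats are felt at z 0.042. One or two more light increments, to load both seats.

```bash
python3 -m inch '[{"rx":0,"ry":0,"rz":0,"x":0,"y":0,"z":0.02,"jaw":1},{"rx":0,"ry":0,"rz":0,"x":0,"y":0,"z":0.02,"jaw":1},{"rx":0,"ry":0,"rz":0,"x":0,"y":0,"z":0.02,"jaw":1}]'
python3 -c "
from h import *
s=arm.get_state();print(s['tcp_pos'],s['contact_force'],s['ft_torque'])
T=tool(s)
p,d=viewer.read_camera('wrist'); cv2.imwrite('pics/w8.png',cv2.resize(p[90:250,220:420],None,fx=4,fy=3.7)); np.savez('pics/w8.npz',d=d,T=T)
p,d=viewer.read_camera('scene'); cv2.imwrite('pics/s8.png',cv2.resize(p[130:200,240:330],None,fx=8,fy=8,interpolation=cv2.INTER_CUBIC))"
```

```text
time: 16.12
tcp_pos: [0.4638, -0.2133, 0.042]
orientation: [0.0, 0.615, 0.789, -0.0]
contact_force: [-2.1, 0.3, 12.2]
finger_gap: 0.0258
[ 0.46375846 -0.21331521  0.04198055] [-2.08279804  0.3247494  12.16758442] [-0.09202377  0.19224449  0.02177718]
```

View pics/w8.png

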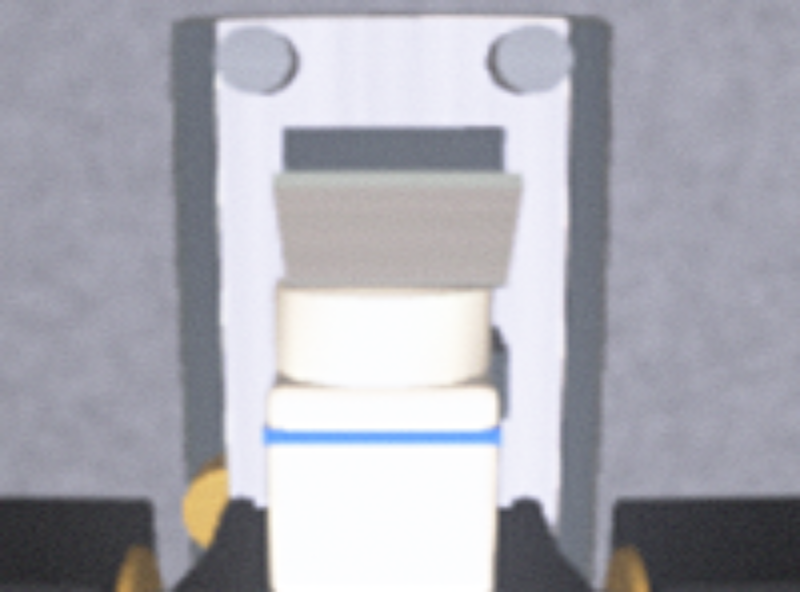

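View pics/s8.png

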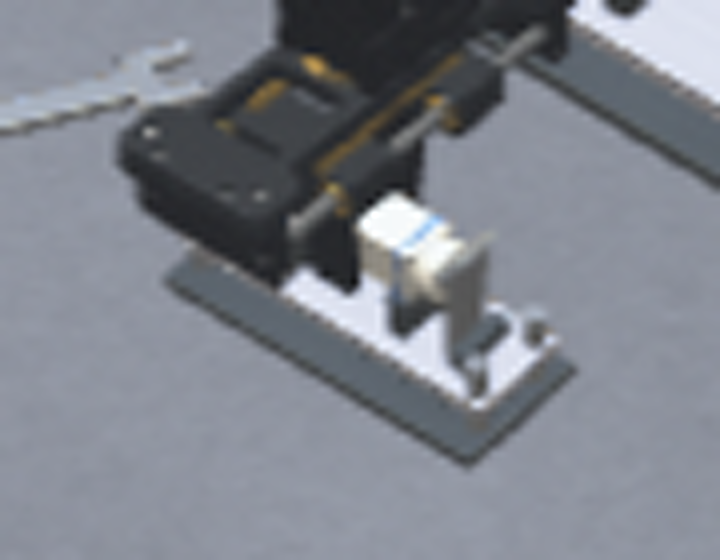

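The clip has closed over the guide's end and the guide rests on the seats with 12 N on the wrist. I ease off slightly, open and rise.

```bash
python3 -m inch '[{"rx":0,"ry":0,"rz":0,"x":0,"y":0,"z":-0.02,"jaw":1},{"rx":0,"ry":0,"rz":0,"x":0,"y":0,"z":-0.02,"jaw":0.8},{"rx":0,"ry":0,"rz":0,"x":0,"y":0,"z":-0.02,"jaw":0.5},{"rx":0,"ry":0,"rz":0,"x":0,"y":0,"z":-0.02,"jaw":0.3},{"rx":0,"ry":0,"rz":0,"x":0,"y":0,"z":-0.02,"jaw":0.3},{"rx":0,"ry":0,"rz":0,"x":0,"y":0,"z":-0.02,"jaw":0.3}]'
python3 -c "
from h import *
s=arm.get_state();print(s['contact_force'],s['ft_torque'])"
```

```text
time: 16.98
tcp_pos: [0.4637, -0.2132, 0.0411]
orientation: [-0.0, 0.615, 0.789, 0.0]
contact_force: [0.4, 0.1, -0.1]
finger_gap: 0.0563
[ 0.39080212  0.12340996 -0.13529117] [-0.04218255 -0.11236493 -0.02435315]
```

```bash
python3 -m inch '[{"rx":0,"ry":0,"rz":0,"x":0,"y":0,"z":-0.3,"jaw":0.3},{"rx":0,"ry":0,"rz":0,"x":0,"y":0,"z":-1,"jaw":0.3},{"rx":0,"ry":0,"rz":0,"x":0,"y":0,"z":-2.2,"jaw":0.3},{"rx":0,"ry":0,"rz":0,"x":0,"y":0,"z":-3.8,"jaw":0.3},{"rx":0,"ry":0,"rz":0,"x":0,"y":0,"z":-5.4,"jaw":0.3},{"rx":0,"ry":0,"rz":0,"x":0,"y":0,"z":-6.8,"jaw":0.3},{"rx":0,"ry":0,"rz":0,"x":0,"y":0,"z":-7.6,"jaw":0.3},{"rx":0,"ry":0,"rz":0,"x":0,"y":0,"z":-7.8,"jaw":0.3}]'
python3 -m inch '[{"rx":0,"ry":0,"rz":0,"x":-1.2,"y":0,"z":0,"jaw":0.3},{"rx":0,"ry":0,"rz":0,"x":-2.8,"y":0,"z":0,"jaw":0.3},{"rx":0,"ry":0,"rz":0,"x":-4,"y":0,"z":0,"jaw":0.3},{"rx":0,"ry":0,"rz":0,"x":-4.6,"y":0,"z":0,"jaw":0.3},{"rx":0,"ry":0,"rz":0,"x":-4.6,"y":0,"z":0,"jaw":0.3},{"rx":0,"ry":0,"rz":0,"x":-4.6,"y":0,"z":0,"jaw":0.3}]'
python3 - <<'E'
from h import *
s=arm.get_state(); T=tool(s)
p,d=viewer.read_camera('wrist'); cv2.imwrite('pics/w9.png',p); P=wcloud(d,T); np.savez('pics/w9.npz',d=d,T=T)
q,_=viewer.read_camera('scene'); cv2.imwrite('pics/s9.png',cv2.resize(q[80:330,230:480],None,fx=2.4,fy=2.4,interpolation=cv2.INTER_CUBIC))
yaw=np.radians(14.1); R=np.array([[np.cos(yaw),np.sin(yaw)],[-np.sin(yaw),np.cos(yaw)]])
xy=(P[...,:2]-[.4639,-.2136])@R.T; Z=P[...,2]
m=(abs(xy[...,0])<.009)&(abs(xy[...,1])<.034)&(Z>.06)&(Z<.085)
A=np.c_[xy[m],np.ones(m.sum())]; k=np.linalg.lstsq(A,Z[m],rcond=None)[0]; print(m.sum(),"slope x,y (rad)",k,"median",np.median(Z[m]))
g=(abs(xy[...,0])<.02)&(abs(xy[...,1])<.060)&(Z>.055)&(Z<.08)&(p.min(-1)>150)
print("guide",rect(P,g), xy[g].min(0),xy[g].max(0))
for sgn in (1,-1):
    c=(abs(xy[...,0])<.013)&(sgn*xy[...,1]>.045)&(sgn*xy[...,1]<.08)&(Z>.076); print("clip",sgn,c.sum(),np.percentile(xy[c][:,1],[2,50,98]) if c.sum() else "",Z[c].max() if c.sum() else "")
E
```

```text
time: 17.98
tcp_pos: [0.4643, -0.2137, 0.2381]
orientation: [0.002, 0.615, 0.789, 0.0]
contact_force: [-0.3, -0.3, -0.6]
finger_gap: 0.0607
time: 18.73
tcp_pos: [0.4913, -0.3234, 0.2358]
orientation: [-0.001, 0.614, 0.789, 0.0]
contact_force: [-0.7, 0.1, 0.4]
finger_gap: 0.0608
1141 slope x,y (rad) [-0.00332217  0.00249142  0.07298088] median 0.07299733695731542
guide (array([ 462.2, -213.4]), array([ 26.3, 112.2]), 14.6) [-0.01497101 -0.0555633 ] [0.01196318 0.05676831]
clip 1 260 [0.05192742 0.05689256 0.0614957 ] 0.08721381575292925
clip -1 270 [-0.0799635  -0.05737539 -0.05145081] 0.3214433517200196
```

View pics/w9.png

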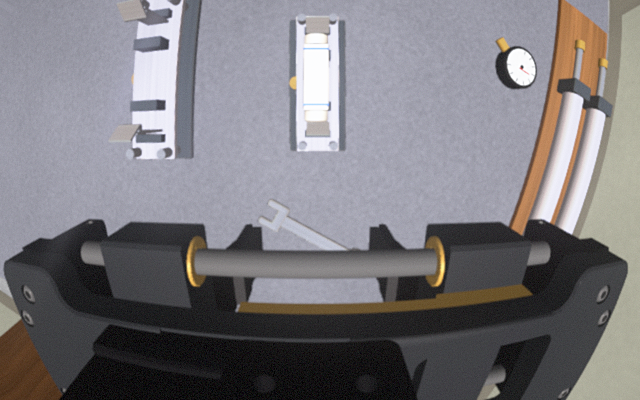

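View pics/s9.png

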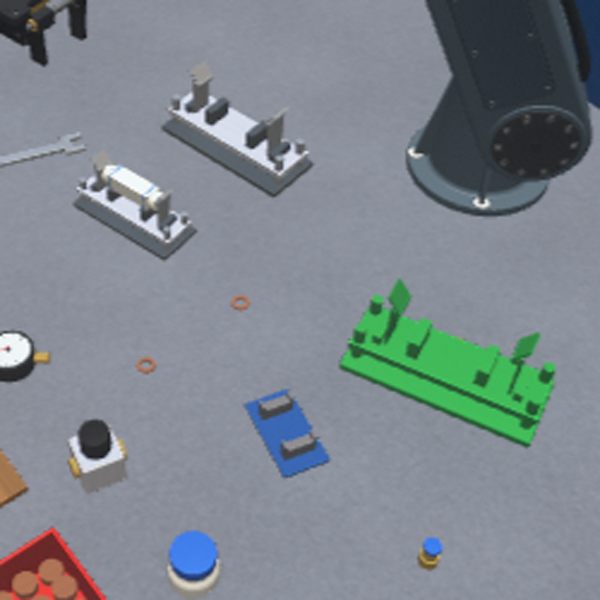

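The guide is level (0.0025 rad along its length) and its top is at 73 mm, which is the 47 mm seats plus 26 mm. Both clips close over its ends symmetrically, and the bystanders have not moved. Handing in.

```bash
python3 -c "
from bench import arm
print(arm.hand_in(), arm.get_state()['time'])"
```

```text
the job is handed in; nothing more can be done
the job is handed in; nothing more can be done
```

The guide is snapped between the clips of the smaller grey stand and resting on both seats. I let go of it, backed the arm off and handed the job in at about 19 s.

- **Pressing:** It took a measured 2 to 8 N to push in. The clips snapped over with the fingertips about 45 mm above the bench, and the seats were felt about 3 mm lower. I stopped at 12 N, though force was only read between steps, so short peaks in between were not seen.
- **Last checks:** The guide's top is 73 mm above the bench, which matches the measured seat height of about 47 mm plus its 26 mm. It is level to about 0.003 rad in both directions, and both clips have closed over its ends symmetrically. After release the wrist force was near zero. The bystanders in the last pictures look undisturbed.
- **Oddities:** My first move call was refused for missing keys and moved nothing. The clip-height figures in the last measurement were partly contaminated by other points, so for the clips I relied on the pictures and their symmetric position. No other checks failed or disagreed.

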